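Unlock and open the lathe's control box

TASK

Two steel control boxes for the wood lathe lie on the bench, each locked by a key standing in its cover. On the larger box, turn the key a quarter turn clockwise (seen from above) as far as it goes, then lift the cover by its black knob and swing it open until it stands about upright, and leave it there with the key still turned. Leave the smaller box locked and shut.

Things in the scene. Friction and masses are not known exactly. Their poses are not given: they have to be found in the camera images.
- large_box: Larger control box, dark steel, fixed to the bench, on either side. 200 mm front to back (x), 220 mm wide (y), 95 mm high with the 5 mm cover that forms its top. Origin: centre of its underside. x points to its back, away from the robot (turned up to 15 degrees), y to the left, z up. The cover's lock with the key is left of its middle, its black knob right of it.
- large_key_grip (a point): Centre of the flat steel bow (grip) of the larger box's key: 32 mm long (point x), 10 mm thick (y), 24 mm high (z, up); 24 mm above the cover's top face, 32 mm behind its front edge, 50 mm left of its middle, 100 mm from the knob. Locked, the bow points front to back; unlocked, along the front edge. It turns about the upright axis through this point and stays in its lock.
- large_key (a joint): Turn of that key in rad: 0 locked, grows clockwise seen from above to the stop at 1.57 (unlocked). Starts between 0 and 0.2; turns with light friction (0.06 N m) and stays where it is left. A cam under the cover keeps the cover shut until about 0.9 rad.
- large_knob (a point): Centre of the black pull knob on the larger box's cover, 28 mm above the cover's top face: round head 30 mm across, its top 38 mm above the cover, on a 20 mm neck; 50 mm right of the cover's middle, 32 mm behind its front edge. Turns with the cover; shut, its axes are the box's. In its axes the hinge line runs along y, 168 mm in +x and 33 mm in -z from this point.
- large_cover (a joint): Opening of the larger box's cover in rad: 0 shut, 1.57 upright, stop at 1.75. It is hinged along its back edge; the front edge rises and swings back, so that the knob then faces away from the robot. About 8 N at the knob lifts it; the stiff hinge holds it at any angle.
- small_key_end (a point): Back end of the bow of the like key in the smaller box (140 x 150 x 75 mm, same make, also with a black knob), 16 mm from that key's axis, 24 mm above the cover's top face. To be left where it is.

How it is judged (in metres and radians):
On the way, in this order (a step that is already met when the one before it is completed fails the run):
1. the larger box's key is turned to at least 72 degrees with the cover still shut (within 5 degrees) (value of joint large_key above 1.25 rad and value of joint large_cover below 0.09 rad), for 0.1 s.
2. the larger box's cover is swung open by at least 60 degrees (value of joint large_cover above 1.05 rad), for 0.2 s.
At the end, for the whole second after the job is handed in: The larger box's cover stands open by at least 60 degrees (up to its stop at 100) and stays there, its key is still turned to at least 69 degrees, and the smaller box's key end is within 8 mm of where it started (locked and shut) (value of joint large_cover above 1.05 rad and value of joint large_key above 1.2 rad and distance of small_key_end from where it was at the start of the episode below 0.008 m); the robot touches nothing.
It fails at once if the smaller box's key is turned or its cover lifted (its key end moves more than 8 mm) (distance of small_key_end from where it was at the start of the episode above 0.008 m).
It also fails if it takes over 51 s, if anything falls off the work surface, if the arm or the gripper's body presses on something with over 40 N, if the wrist force passes 120 N, or if a joint passes its speed limit or range.

ROBOT

A 6-joint arm with a two-finger parallel gripper is mounted at the origin on the work surface. World frame = base frame: x ahead of the robot, y to its left, z up, the work surface at z = 0. Lengths are in mm, angles in rad, forces in N, time in s.
With the tool pointing down it reaches from about 350 to 975 mm from the base axis. Payload 17.4 kg.
Tool frame: the origin (TCP) lies at the very end of the fingers, on their centre line; the grasp point (between the pads) lies 19 mm behind it; z points along the fingers, y is the line along which they close (so a half turn about z gives the same grasp; the last joint's range is limited). The gripper opens to 85 mm and grips with 20 to 120 N. Pads are 22 mm wide; open, the fingers measure 114 mm over their backs; the gripper's body (76 mm by 85 mm) begins 54 mm behind the grasp point. The pads swing forward as they close: fully open they stand 13 mm farther back than shut.
Start: joints at [1.22, 0.116, 1.442, -0, 1.584, -0.038], TCP at [207.722, 642.249, 231.303] pointing down, gripper open.
Joint ranges: [-2.83, 2.83], [-0.83, 2.19], [0.07, 2.5], [-1.14, 4.28], [0.01, 3], [-2.97, 2.97]. Speed limits (rad/s): [1.89, 1.89, 2.22, 3.14, 3.14, 3.14].

INTERFACE

Orientations are given as a unit quaternion [x, y, z, w].
In Python, from plant import r gives the robot as it stands.
- The arm moves only by the tool drive_tool, never from a script. Its argument "targets" is a list of rows, each an object of numbers: "tx", "ty", "tz": the shift along the tool's x, y, z in mm; "rx", "ry", "rz": the turn, a rotation vector about the tool's x, y, z in degrees; "jaw": the opening, from 0 (shut) to 1 (fully open). In form: [{"tx": .., "ty": .., "tz": .., "rx": .., "ry": .., "rz": .., "jaw": ..}, ...]. A call has 1 to 20 rows; each row is the pose to reach, as a shift and turn from the pose commanded when the call began, along the tool's axes at that moment; what a row does not reach only later rows make up. A row lasts 1/8 s, in which the tool goes at most 62.5 mm and 10.7 degrees, less where a joint would pass 70% of its speed; a pose out of reach is approached as far as the arm can. A call with a gripper value outside its range is refused whole. The fingers move at their own pace and stop on an object; "grip_force" is the grip in N (left out, the last holds). Time passes only in rows, so rows that repeat a pose let the fingers close. It gives the time, the measured TCP pose, the force, the opening and the grip force at its end, in the units of the state.
- r.observe(): the state, without advancing time (a new reading comes with each control period).
- r.snapshot(name): name is "scene" or "side" or "wrist"; returns a dict with "color" (384x512x3 uint8, red, green, blue), "vertical_fov" (degrees; the focal length in pixels is half the picture's height over the tangent of half this angle, whatever the lens; pixels are square), "cx", "cy" (the principal point, pixels), "T" (4x4, takes a point from camera to world coordinates); the wrist camera has in their place "T_tool_cam" (4x4, takes a point from camera to tool coordinates, whose origin is the TCP and whose axes are the flange's). Camera axes: x right, y down, z forward; pixel columns grow to the right and rows downward; lengths in mm; the calibration is good to about 2 mm. A picture is of the moment at which its call begins: read the wrist's pose just before it. There is no depth.
- r.finish_job(): hands the job in; it is judged then, once.
The state is a dict: "t": time; "joint_positions": joint angles; "joint_velocities": joint speeds; "effort": joint torques, N m; "position": TCP position; "ee_rot": TCP orientation; "contact_force": force on the tool from outside, world axes, zero at the start; "ft_torque": the same for the moment, N m; "width": finger opening in mm; "grasp_force": force on a finger pad.
Only numpy, scipy, OpenCV 4.12 (cv2) and the standard library are available. Lean on these libraries where they do the work, as an engineer would, in place of code of your own. Each camera call takes 0.05 s, during which the arm holds its last target. There are 200 camera calls.

## Working session

There is one attempt and no reset: what is moved stays moved. The work goes in short steps, Python scripts to look and compute and a tool call to move; the robot and the scene stay as the last step left them, time stands still between calls to the robot, and variables do not carry over. Pictures are saved under pics/ and viewed, at most 10 in all, crops included, and the job is handed in when it is done.

Besides the shell and the picture viewer there is one more tool, called after ">>>" by a JSON object that holds its "fn" and its "kwargs", one argument or row to a line. drive_tool: Moves the arm, as the interface text tells. Its arguments: {"type":"object","properties":{"targets":{"type":"array","items":{"type":"object","properties":{"tx":{"type":"number"},"ty":{"type":"number"},"tz":{"type":"number"},"rx":{"type":"number"},"ry":{"type":"number"},"rz":{"type":"number"},"jaw":{"type":"number"}}}},"grip_force":{"type":"number"}},"required":["targets"]}

```bash
mkdir -p pics; ls
python3 - <<'E'
from plant import r
import cv2,pickle,numpy as np
np.set_printoptions(precision=4,suppress=True)
s=r.observe();print(s['position'],s['ee_rot'],s['t'])
for n in ("scene","side"):
    d=r.snapshot(n);pickle.dump(d,open(n+'.pkl','wb'));cv2.imwrite(f'pics/{n}0.png',d['color'][...,::-1]);print(n,d['vertical_fov'],d['cx'],d['cy'],d['T'])
E
```

```text
pics
[207.6281 642.0643 230.5383] [ 0.1557  0.9878 -0.0006 -0.0001] 0.0
scene 52.02633046225341 259.1500463994251 189.87620530218078 [[  -0.7106    0.3781   -0.5934 1033.8523]
 [   0.7033    0.4064   -0.5833  473.2033]
 [   0.0206   -0.8318   -0.5547  577.1694]
 [   0.        0.        0.        1.    ]]
side 48.47720250911361 260.6464735499637 187.0562783142369 [[ -0.9946  -0.0817   0.0644 493.9654]
 [ -0.1024   0.6605  -0.7438 603.2605]
 [  0.0182  -0.7464  -0.6653 659.3749]
 [  0.       0.       0.       1.    ]]
```

View pics/scene0.png

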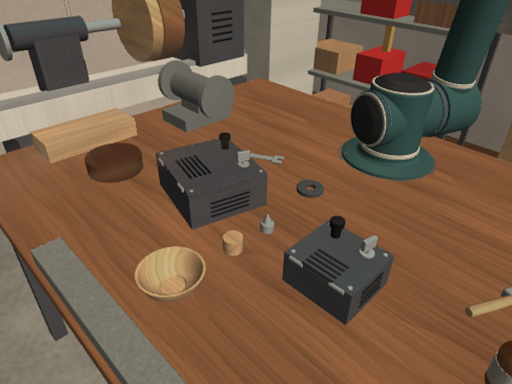

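View pics/side0.png

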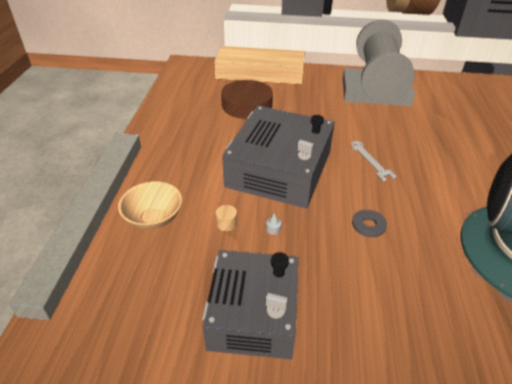

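The first pictures show two boxes: the farther one in the side view (about 280,150) looks larger. The nearer one is at about (253,300). I'll enlarge the larger box in both views.

Run:
```python
import cv2,numpy as np
a=cv2.imread('pics/side0.png')[95:215,210:350];b=cv2.imread('pics/scene0.png')[125:230,145:285]
f=lambda i:cv2.resize(i,None,fx=5,fy=5,interpolation=cv2.INTER_CUBIC)
cv2.imwrite('pics/c1.png',f(a));cv2.imwrite('pics/c2.png',f(b))
```

```text
(no output)
```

View pics/c1.png

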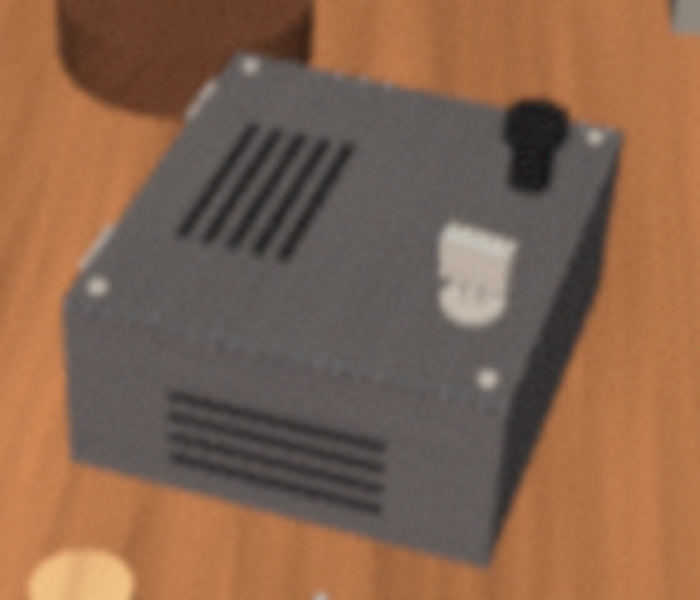

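View pics/c2.png

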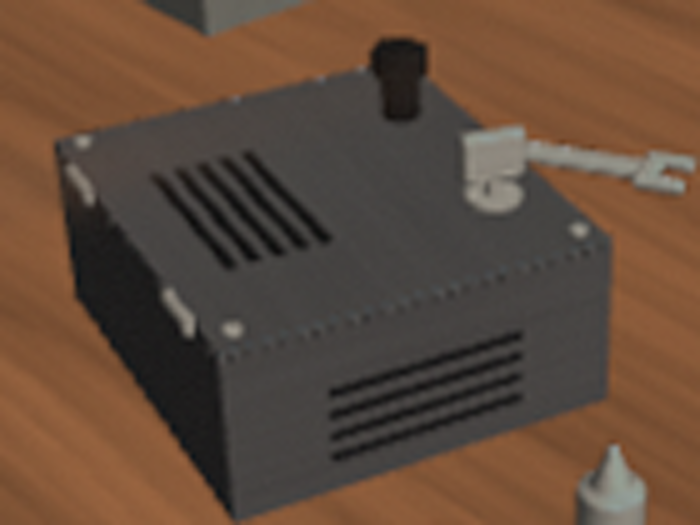

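The pictures show the larger box with its top corners (side crop) at back-right (240,52), front-right (622,130), front-left (505,405) and back-left (65,300). The knob head is at (536,127) and the bow at (477,260). In the scene crop, the corners are at (57,145), (220,355) and (610,240), the knob at (400,58) and the bow at (493,155). I'll fit x, y and yaw to these.

```bash
cat > h.py <<'E'
import numpy as np,pickle
from scipy.spatial.transform import Rotation as R
np.set_printoptions(precision=3,suppress=True)
def proj(d,P,T=None):
    T=d['T'] if T is None else T
    p=(np.atleast_2d(P)-T[:3,3])@T[:3,:3]
    f=192/np.tan(np.radians(d['vertical_fov']/2))
    return p[:,:2]/p[:,2:]*f+[d['cx'],d['cy']]
# box frame points
PT=dict(br=[100,-110,95],fr=[-100,-110,95],fl=[-100,110,95],bl=[100,110,95],knob=[-68,-50,123],key=[-68,50,119])
def world(q,P): 
    c,s=np.cos(q[2]),np.sin(q[2]); P=np.atleast_2d(np.array(P,float))
    return np.c_[q[0]+c*P[:,0]-s*P[:,1],q[1]+s*P[:,0]+c*P[:,1],P[:,2]]
E
python3 - <<'E'
from h import *
from scipy.optimize import least_squares
o={'side':((210,95),dict(br=(240,52),fr=(622,130),fl=(505,405),bl=(65,300),knob=(536,127),key=(477,260))),
'scene':((145,125),dict(br=(57,145),bl=(220,355),fl=(610,240),knob=(400,58),key=(493,155)))}
D={n:pickle.load(open(n+'.pkl','rb')) for n in o}
def res(q,sp=0):
    return np.concatenate([(proj(D[n],world(q,[PT[k] for k in v]))-((np.array(list(v.values()))+.5)/5-.5+off)).ravel() for n,(off,v) in o.items()])
s=least_squares(res,[500,-50,0],loss='soft_l1');print(s.x,np.degrees(s.x[2]));print(res(s.x).reshape(-1,2))
for k in('knob','key'):print(k,world(s.x,PT[k]))
from plant import r
st=r.observe();print(R.from_quat(st['ee_rot']).as_matrix())
np.save('q.npy',s.x)
E
```

```text
[ 519.593 -206.687   -0.244] -13.971437695362578
[[-0.714  0.027]
 [ 0.353  0.293]
 [ 0.51  -0.014]
 [-0.739 -0.402]
 [-0.183  1.099]
 [-0.123  0.033]
 [-0.653 -1.455]
 [-0.192 -0.805]
 [ 0.743 -0.89 ]
 [ 0.098  1.322]
 [ 0.131 -0.372]]
knob [[ 441.533 -238.79   123.   ]]
key [[ 465.677 -141.748  119.   ]]
[[-0.951  0.308 -0.   ]
 [ 0.308  0.951 -0.001]
 [-0.    -0.001 -1.   ]]
```

>>> {"fn": "drive_tool", "kwargs": {
  "targets": [
    {"tx": -487, "ty": -666},
    {"tx": -487, "ty": -666},
    {"tx": -487, "ty": -666},
    {"tx": -487, "ty": -666},
    {"tx": -487, "ty": -666},
    {"tx": -487, "ty": -666},
    {"tx": -487, "ty": -666},
    {"tx": -487, "ty": -666},
    {"tx": -487, "ty": -666},
    {"tx": -487, "ty": -666},
    {"tx": -487, "ty": -666},
    {"tx": -487, "ty": -666},
    {"tx": -487, "ty": -666},
    {"tx": -487, "ty": -666},
    {"tx": -487, "ty": -666},
    {"tx": -487, "ty": -666},
    {"tx": -487, "ty": -666},
    {"tx": -487, "ty": -666},
    {"tx": -487, "ty": -666},
    {"tx": -487, "ty": -666}
  ]
}}

```text
invalid input
```

Run:
```python
from h import *
from plant import r
import cv2
s=r.observe();d=r.snapshot('wrist')
T=np.eye(4);T[:3,:3]=R.from_quat(s['ee_rot']).as_matrix();T[:3,3]=s['position']
W=T@d['T_tool_cam'];d['T']=W;pickle.dump(d,open('w1.pkl','wb'))
print(s['t'],s['position'],s['joint_positions']);print(T[:3,:3])
q=np.load('q.npy')
im=d['color'][...,::-1].copy()
for k,p in PT.items():
    u=proj(d,world(q,p))[0];print(k,u);cv2.drawMarker(im,tuple(int(round(x)) for x in u),(0,255,255),0,9)
cv2.imwrite('pics/w1.png',cv2.resize(im,(768,576),interpolation=cv2.INTER_CUBIC))
```

```text
0.1 [207.66  642.083 230.67 ] [ 1.22   0.116  1.442 -0.     1.584 -0.038]
[[-0.951  0.308 -0.   ]
 [ 0.308  0.951 -0.001]
 [-0.    -0.001 -1.   ]]
br [-184.634  530.745]
fr [-254.964  460.693]
fl [-123.389  454.751]
bl [-68.746 526.205]
knob [-237.554  495.149]
key [-171.398  488.987]
```

View pics/w1.png

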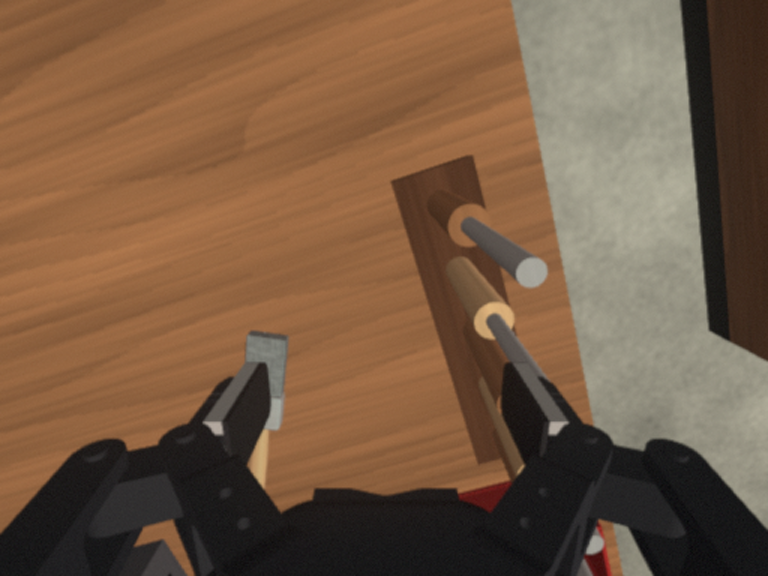

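The wrist picture shows only the start area with its tools, at the right, because the call was refused. I'll resend with every field filled in.

>>> {"fn": "drive_tool", "kwargs": {
  "targets": [
    {"tx": -487, "ty": -666, "tz": 0, "rx": 0, "ry": 0, "rz": 0, "jaw": 1},
    {"tx": -487, "ty": -666, "tz": 0, "rx": 0, "ry": 0, "rz": 0, "jaw": 1},
    {"tx": -487, "ty": -666, "tz": 0, "rx": 0, "ry": 0, "rz": 0, "jaw": 1},
    {"tx": -487, "ty": -666, "tz": 0, "rx": 0, "ry": 0, "rz": 0, "jaw": 1},
    {"tx": -487, "ty": -666, "tz": 0, "rx": 0, "ry": 0, "rz": 0, "jaw": 1},
    {"tx": -487, "ty": -666, "tz": 0, "rx": 0, "ry": 0, "rz": 0, "jaw": 1},
    {"tx": -487, "ty": -666, "tz": 0, "rx": 0, "ry": 0, "rz": 0, "jaw": 1},
    {"tx": -487, "ty": -666, "tz": 0, "rx": 0, "ry": 0, "rz": 0, "jaw": 1},
    {"tx": -487, "ty": -666, "tz": 0, "rx": 0, "ry": 0, "rz": 0, "jaw": 1},
    {"tx": -487, "ty": -666, "tz": 0, "rx": 0, "ry": 0, "rz": 0, "jaw": 1},
    {"tx": -487, "ty": -666, "tz": 0, "rx": 0, "ry": 0, "rz": 0, "jaw": 1},
    {"tx": -487, "ty": -666, "tz": 0, "rx": 0, "ry": 0, "rz": 0, "jaw": 1},
    {"tx": -487, "ty": -666, "tz": 0, "rx": 0, "ry": 0, "rz": 0, "jaw": 1},
    {"tx": -487, "ty": -666, "tz": 0, "rx": 0, "ry": 0, "rz": 0, "jaw": 1},
    {"tx": -487, "ty": -666, "tz": 0, "rx": 0, "ry": 0, "rz": 0, "jaw": 1},
    {"tx": -487, "ty": -666, "tz": 0, "rx": 0, "ry": 0, "rz": 0, "jaw": 1}
  ],
  "grip_force": 30
}}

```text
t: 2.15
position: [466.0, -140.2, 231.4]
ee_rot: [0.155, 0.988, 0.0, 0.0]
contact_force: [1.4, 0.0, 0.6]
width: 85.3
grasp_force: 0.0
```

Run:
```python
from h import *
from plant import r
import cv2
s=r.observe();d=r.snapshot('wrist')
T=np.eye(4);T[:3,:3]=R.from_quat(s['ee_rot']).as_matrix();T[:3,3]=s['position']
W=T@d['T_tool_cam'];d['T']=W;pickle.dump(d,open('w1.pkl','wb'))
print(s['t'],s['position'],s['joint_positions'],s['joint_velocities']);print(W)
q=np.load('q.npy')
im=d['color'][...,::-1].copy()
for k,p in PT.items():
    u=proj(d,world(q,p))[0];print(k,u);cv2.drawMarker(im,tuple(int(round(x)) for x in u),(0,255,255),0,7)
cv2.imwrite('pics/w2.png',cv2.resize(im,(768,576),interpolation=cv2.INTER_CUBIC))
```

```text
2.15 [ 465.972 -140.157  231.391] [-0.345 -0.303  1.832  0.     1.613 -1.604] [ 0.01  -0.007 -0.    -0.001 -0.002 -0.004]
[[   0.305    0.907    0.289  390.361]
 [   0.952   -0.291   -0.092 -116.731]
 [   0.001    0.304   -0.953  374.751]
 [   0.       0.       0.       1.   ]]
br [141.144 317.028]
fr [103.997 165.114]
fl [310.78  151.353]
bl [311.583 307.633]
knob [155.731 198.408]
key [255.748 190.827]
```

View pics/w2.png

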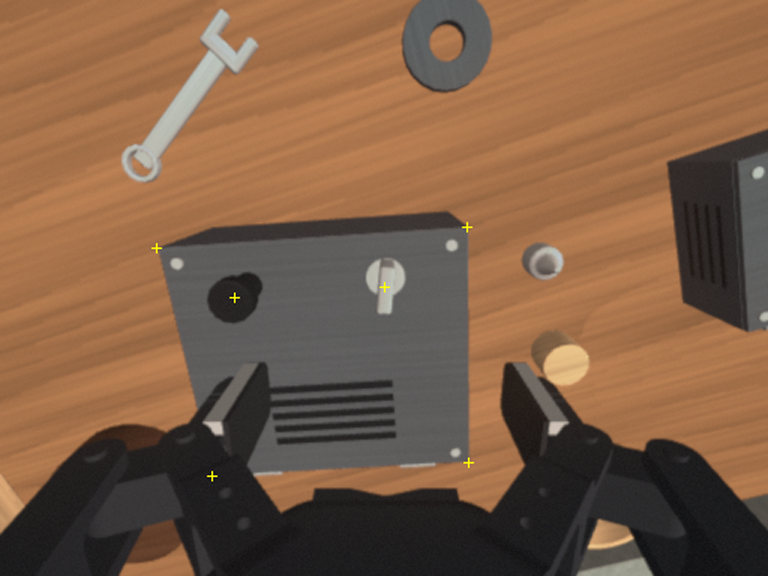

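The fit agrees with the wrist view: key at (385,287), knob at (235,297). The bow lines up with the tool's x axis. Descending and gripping.

>>> {"fn": "drive_tool", "kwargs": {
  "targets": [
    {"tx": 0, "ty": -1, "tz": 40, "rx": 0, "ry": 0, "rz": 0, "jaw": 1},
    {"tx": 0, "ty": -1, "tz": 80, "rx": 0, "ry": 0, "rz": 0, "jaw": 1},
    {"tx": 0, "ty": -1, "tz": 105, "rx": 0, "ry": 0, "rz": 0, "jaw": 1},
    {"tx": 0, "ty": -1, "tz": 118, "rx": 0, "ry": 0, "rz": 0, "jaw": 1},
    {"tx": 0, "ty": -1, "tz": 126, "rx": 0, "ry": 0, "rz": 0, "jaw": 1},
    {"tx": 0, "ty": -1, "tz": 126, "rx": 0, "ry": 0, "rz": 0, "jaw": 0},
    {"tx": 0, "ty": -1, "tz": 126, "rx": 0, "ry": 0, "rz": 0, "jaw": 0},
    {"tx": 0, "ty": -1, "tz": 126, "rx": 0, "ry": 0, "rz": 0, "jaw": 0},
    {"tx": 0, "ty": -1, "tz": 126, "rx": 0, "ry": 0, "rz": 0, "jaw": 0},
    {"tx": 0, "ty": -1, "tz": 126, "rx": 0, "ry": 0, "rz": 0, "jaw": 0},
    {"tx": 0, "ty": -1, "tz": 126, "rx": 0, "ry": 0, "rz": 0, "jaw": 0},
    {"tx": 0, "ty": -1, "tz": 126, "rx": 0, "ry": 0, "rz": 0, "jaw": 0},
    {"tx": 0, "ty": -1, "tz": 126, "rx": 0, "ry": 0, "rz": 0, "jaw": 0}
  ],
  "grip_force": 30
}}

```text
t: 3.82
position: [466.1, -140.8, 105.9]
ee_rot: [0.156, 0.988, 0.002, 0.0]
contact_force: [0.2, 15.8, 6.9]
width: 9.3
grasp_force: 33.7
```

>>> {"fn": "drive_tool", "kwargs": {
  "targets": [
    {"tx": 0, "ty": 1.5, "tz": 0, "rx": 0, "ry": 0, "rz": 0, "jaw": 0},
    {"tx": 0, "ty": 1.5, "tz": 0, "rx": 0, "ry": 0, "rz": 8, "jaw": 0},
    {"tx": 0, "ty": 1.5, "tz": 0, "rx": 0, "ry": 0, "rz": 16, "jaw": 0},
    {"tx": 0, "ty": 1.5, "tz": 0, "rx": 0, "ry": 0, "rz": 24, "jaw": 0},
    {"tx": 0, "ty": 1.5, "tz": 0, "rx": 0, "ry": 0, "rz": 32, "jaw": 0},
    {"tx": 0, "ty": 1.5, "tz": 0, "rx": 0, "ry": 0, "rz": 40, "jaw": 0},
    {"tx": 0, "ty": 1.5, "tz": 0, "rx": 0, "ry": 0, "rz": 48, "jaw": 0},
    {"tx": 0, "ty": 1.5, "tz": 0, "rx": 0, "ry": 0, "rz": 56, "jaw": 0},
    {"tx": 0, "ty": 1.5, "tz": 0, "rx": 0, "ry": 0, "rz": 64, "jaw": 0},
    {"tx": 0, "ty": 1.5, "tz": 0, "rx": 0, "ry": 0, "rz": 72, "jaw": 0},
    {"tx": 0, "ty": 1.5, "tz": 0, "rx": 0, "ry": 0, "rz": 79, "jaw": 0},
    {"tx": 0, "ty": 1.5, "tz": 0, "rx": 0, "ry": 0, "rz": 84, "jaw": 0},
    {"tx": 0, "ty": 1.5, "tz": 0, "rx": 0, "ry": 0, "rz": 84, "jaw": 0},
    {"tx": 0, "ty": 1.5, "tz": 0, "rx": 0, "ry": 0, "rz": 84, "jaw": 0}
  ],
  "grip_force": 30
}}

```text
t: 5.58
position: [466.8, -140.0, 105.9]
ee_rot: [0.777, 0.63, 0.001, -0.0]
contact_force: [2.3, 8.7, 3.8]
width: 9.3
grasp_force: 33.5
```

Run:
```python
from h import *
from plant import r
s=r.observe();M=R.from_quat(s['ee_rot']).as_matrix();print(M,np.degrees(np.arctan2(M[1,1],M[0,1])),s['position'],s['contact_force'],s['ft_torque'],s['width'],s['joint_positions'])
```

```text
[[ 0.206  0.978  0.001]
 [ 0.978 -0.206  0.002]
 [ 0.002  0.001 -1.   ]] -11.909559345066434 [ 466.825 -140.01   105.862] [2.255 8.674 3.847] [ 1.502 -0.315 -0.106] 9.294579133859099 [-0.345 -0.242  1.988  0.002  1.395 -0.137]
```

Key is at about 88°. I'll nudge it to the stop, release and raise.

>>> {"fn": "drive_tool", "kwargs": {
  "targets": [
    {"tx": 0, "ty": 0, "tz": 0, "rx": 0, "ry": 0, "rz": 3, "jaw": 0},
    {"tx": 0, "ty": 0, "tz": 0, "rx": 0, "ry": 0, "rz": 3, "jaw": 0},
    {"tx": 0, "ty": 0, "tz": 0, "rx": 0, "ry": 0, "rz": 3, "jaw": 0},
    {"tx": 0, "ty": 0, "tz": 0, "rx": 0, "ry": 0, "rz": 3, "jaw": 1},
    {"tx": 0, "ty": 0, "tz": 0, "rx": 0, "ry": 0, "rz": 3, "jaw": 1},
    {"tx": 0, "ty": 0, "tz": 0, "rx": 0, "ry": 0, "rz": 3, "jaw": 1},
    {"tx": 0, "ty": 0, "tz": 0, "rx": 0, "ry": 0, "rz": 3, "jaw": 1},
    {"tx": 0, "ty": 0, "tz": 0, "rx": 0, "ry": 0, "rz": 3, "jaw": 1},
    {"tx": 0, "ty": 0, "tz": -15, "rx": 0, "ry": 0, "rz": 3, "jaw": 1},
    {"tx": 0, "ty": 0, "tz": -40, "rx": 0, "ry": 0, "rz": 3, "jaw": 1},
    {"tx": 0, "ty": 0, "tz": -80, "rx": 0, "ry": 0, "rz": 3, "jaw": 1},
    {"tx": 0, "ty": 0, "tz": -90, "rx": 0, "ry": 0, "rz": 3, "jaw": 1}
  ],
  "grip_force": 30
}}

```text
t: 7.08
position: [467.1, -141.1, 199.0]
ee_rot: [0.793, 0.609, 0.001, 0.002]
contact_force: [0.6, 0.1, -0.7]
width: 85.8
grasp_force: 0.0
```

Run:
```python
from h import *
from plant import r
import cv2
s=r.observe();M=R.from_quat(s['ee_rot']).as_matrix();print(s['t'],s['position'],s['joint_positions'],np.degrees(np.arctan2(M[1,1],M[0,1])))
q=np.load('q.npy');kn=world(q,PT['knob'])[0]+[.3,.7,0]
tgt=kn+[0,0,-19]
print('knob',kn,'tool shift',M.T@(tgt-s['position']),'rz to box y', np.degrees(np.arctan2(M[1,1],M[0,1])-(q[2]+np.pi/2)))
d=r.snapshot('side');cv2.imwrite('pics/s2.png',cv2.resize(d['color'][...,::-1][90:220,200:380],None,fx=4,fy=4,interpolation=cv2.INTER_CUBIC))
```

```text
7.075 [ 467.076 -141.089  198.98 ] [-0.346 -0.294  1.877 -0.     1.554 -0.085] -14.922031959722739
knob [ 441.833 -238.09   123.   ] tool shift [-100.194    0.188   95.019] rz to box y -90.95059426436016
```

View pics/s2.png

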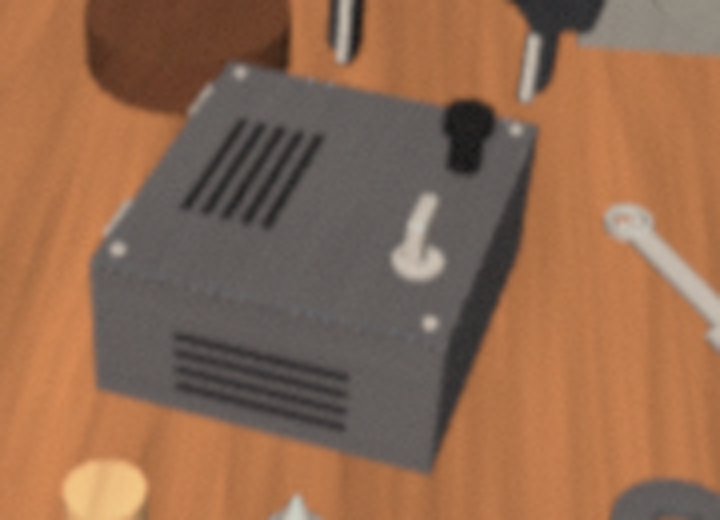

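The side picture shows the key bow now along the front edge (at 420,230), and the cover shut. Moving to the knob next.

>>> {"fn": "drive_tool", "kwargs": {
  "targets": [
    {"tx": -20, "ty": 0, "tz": 0, "rx": 0, "ry": 0, "rz": -10, "jaw": 1},
    {"tx": -40, "ty": 0, "tz": 0, "rx": 0, "ry": 0, "rz": -20, "jaw": 1},
    {"tx": -60, "ty": 0, "tz": 0, "rx": 0, "ry": 0, "rz": -30, "jaw": 1},
    {"tx": -80, "ty": 0, "tz": 0, "rx": 0, "ry": 0, "rz": -40, "jaw": 1},
    {"tx": -100, "ty": 0, "tz": 0, "rx": 0, "ry": 0, "rz": -50, "jaw": 1},
    {"tx": -100, "ty": 0, "tz": 0, "rx": 0, "ry": 0, "rz": -60, "jaw": 1},
    {"tx": -100, "ty": 0, "tz": 0, "rx": 0, "ry": 0, "rz": -70, "jaw": 1},
    {"tx": -100, "ty": 0, "tz": 0, "rx": 0, "ry": 0, "rz": -80, "jaw": 1},
    {"tx": -100, "ty": 0, "tz": 20, "rx": 0, "ry": 0, "rz": -90, "jaw": 1},
    {"tx": -100, "ty": 0, "tz": 50, "rx": 0, "ry": 0, "rz": -91, "jaw": 1},
    {"tx": -100, "ty": 0, "tz": 80, "rx": 0, "ry": 0, "rz": -91, "jaw": 1},
    {"tx": -100, "ty": 0, "tz": 93, "rx": 0, "ry": 0, "rz": -91, "jaw": 1},
    {"tx": -100, "ty": 0, "tz": 93, "rx": 0, "ry": 0, "rz": -91, "jaw": 0},
    {"tx": -100, "ty": 0, "tz": 93, "rx": 0, "ry": 0, "rz": -91, "jaw": 0},
    {"tx": -100, "ty": 0, "tz": 93, "rx": 0, "ry": 0, "rz": -91, "jaw": 0},
    {"tx": -100, "ty": 0, "tz": 93, "rx": 0, "ry": 0, "rz": -91, "jaw": 0},
    {"tx": -100, "ty": 0, "tz": 93, "rx": 0, "ry": 0, "rz": -91, "jaw": 0},
    {"tx": -100, "ty": 0, "tz": 93, "rx": 0, "ry": 0, "rz": -91, "jaw": 0}
  ],
  "grip_force": 60
}}

```text
t: 9.38
position: [441.0, -237.2, 103.5]
ee_rot: [0.121, 0.993, 0.0, 0.001]
contact_force: [-1.4, 5.4, 6.4]
width: 28.0
grasp_force: 58.5
```

Run:
```python
from h import *
from plant import r
s=r.observe();M=R.from_quat(s['ee_rot']).as_matrix();print(s['t'],s['position'],s['joint_positions'],np.degrees(np.arctan2(M[1,1],M[0,1])),s['contact_force'],s['width'],s['grasp_force'])
# arc in box frame: knob at hinge+rot(-168,33); tool lags
# tool axes: x=-box x, y=box y, z=-up ; rotation about tool +y by th moves z toward x? check sign
for a in range(0,91,5):
    th=np.radians(a);t=.6*a
    k=np.array([168-168*np.cos(th)+33*np.sin(th), 168*np.sin(th)+33*np.cos(th)-33]) # shift of knob (box x, z)
    b=np.radians(t) # tool z dir: from (0,-1) to (-1,0) in (x,z)
    tcp=k+19*np.array([-np.sin(b),-np.cos(b)])-19*np.array([0,-1])
    print(a,'tx %.1f tz %.1f ry %.1f'%(-tcp[0],-tcp[1],t))
```

```text
9.375 [ 441.032 -237.223  103.54 ] [-0.545 -0.208  1.964  0.001  1.385 -1.873] 76.08206942881031 [-1.415  5.394  6.45 ] 28.04325639432931 58.50345969200134
0 tx -0.0 tz -0.0 ry 0.0
5 tx -2.5 tz -14.5 ry 3.0
10 tx -6.3 tz -28.8 ry 6.0
15 tx -11.3 tz -42.6 ry 9.0
20 tx -17.5 tz -55.9 ry 12.0
25 tx -24.8 tz -68.6 ry 15.0
30 tx -33.1 tz -80.5 ry 18.0
35 tx -42.5 tz -91.7 ry 21.0
40 tx -52.8 tz -101.9 ry 24.0
45 tx -63.9 tz -111.2 ry 27.0
50 tx -75.8 tz -119.5 ry 30.0
55 tx -88.3 tz -126.6 ry 33.0
60 tx -101.4 tz -132.6 ry 36.0
65 tx -115.0 tz -137.4 ry 39.0
70 tx -128.8 tz -141.0 ry 42.0
75 tx -143.0 tz -143.4 ry 45.0
80 tx -157.2 tz -144.5 ry 48.0
85 tx -171.5 tz -144.3 ry 51.0
90 tx -185.6 tz -142.8 ry 54.0
```

Gripped. Lifting along the arc to 45°.

>>> {"fn": "drive_tool", "kwargs": {
  "targets": [
    {"tx": -2.5, "ty": 0, "tz": -14.5, "rx": 0, "ry": 3, "rz": 0, "jaw": 0},
    {"tx": -6.3, "ty": 0, "tz": -28.8, "rx": 0, "ry": 6, "rz": 0, "jaw": 0},
    {"tx": -11.3, "ty": 0, "tz": -42.6, "rx": 0, "ry": 9, "rz": 0, "jaw": 0},
    {"tx": -17.5, "ty": 0, "tz": -56, "rx": 0, "ry": 12, "rz": 0, "jaw": 0},
    {"tx": -25, "ty": 0, "tz": -68.6, "rx": 0, "ry": 15, "rz": 0, "jaw": 0},
    {"tx": -33, "ty": 0, "tz": -80.5, "rx": 0, "ry": 18, "rz": 0, "jaw": 0},
    {"tx": -42.5, "ty": 0, "tz": -91.7, "rx": 0, "ry": 21, "rz": 0, "jaw": 0},
    {"tx": -53, "ty": 0, "tz": -102, "rx": 0, "ry": 24, "rz": 0, "jaw": 0},
    {"tx": -64, "ty": 0, "tz": -111, "rx": 0, "ry": 27, "rz": 0, "jaw": 0},
    {"tx": -64, "ty": 0, "tz": -111, "rx": 0, "ry": 27, "rz": 0, "jaw": 0}
  ],
  "grip_force": 60
}}

```text
t: 10.62
position: [503.2, -252.7, 213.7]
ee_rot: [0.118, 0.965, 0.029, -0.232]
contact_force: [-0.4, 3.3, 3.0]
width: 27.9
grasp_force: 60.9
```

Run:
```python
from h import *
from plant import r
import cv2
s=r.observe();print(s['t'],s['position'],s['joint_positions'],s['contact_force'],s['ft_torque'],s['width'],s['grasp_force'])
b=np.radians(27)
for a in range(50,91,5):
    th=np.radians(a);th0=np.radians(45);k=lambda th:np.array([168-168*np.cos(th)+33*np.sin(th), 168*np.sin(th)+33*np.cos(th)-33])
    z=lambda b:np.array([-np.sin(b),-np.cos(b)])
    bb=np.radians(.6*a);dv=k(th)-k(th0)+19*(z(bb)-z(b))
    print(a,'tx %.1f tz %.1f ry %.1f'%(dv@[-np.cos(b),np.sin(b)],dv@z(b),.6*a-27))
d=r.snapshot('side');cv2.imwrite('pics/s3.png',cv2.resize(d['color'][...,::-1][20:240,150:400],None,fx=2.4,fy=2.4,interpolation=cv2.INTER_CUBIC))
```

```text
10.625 [ 503.231 -252.73   213.732] [-0.46   0.17   1.462 -0.106  1.971 -1.807] [-0.369  3.28   2.996] [ 0.487  0.324 -0.58 ] 27.893639963627926 60.87081491947174
50 tx -6.8 tz -12.7 ry 3.0
55 tx -14.8 tz -24.8 ry 6.0
60 tx -23.7 tz -36.1 ry 9.0
65 tx -33.6 tz -46.6 ry 12.0
70 tx -44.3 tz -56.1 ry 15.0
75 tx -55.8 tz -64.6 ry 18.0
80 tx -68.0 tz -72.0 ry 21.0
85 tx -80.8 tz -78.3 ry 24.0
90 tx -94.1 tz -83.4 ry 27.0
```

View pics/s3.png

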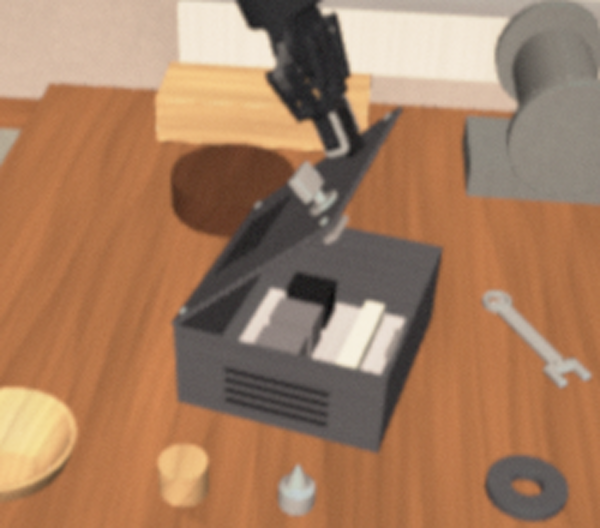

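The picture shows the cover about 45° open with the knob held at (340,140). Continuing to about 88°.

>>> {"fn": "drive_tool", "kwargs": {
  "targets": [
    {"tx": -6.8, "ty": 0, "tz": -12.7, "rx": 0, "ry": 3, "rz": 0, "jaw": 0},
    {"tx": -14.8, "ty": 0, "tz": -24.8, "rx": 0, "ry": 6, "rz": 0, "jaw": 0},
    {"tx": -23.7, "ty": 0, "tz": -36, "rx": 0, "ry": 9, "rz": 0, "jaw": 0},
    {"tx": -33.6, "ty": 0, "tz": -46.6, "rx": 0, "ry": 12, "rz": 0, "jaw": 0},
    {"tx": -44.3, "ty": 0, "tz": -56, "rx": 0, "ry": 15, "rz": 0, "jaw": 0},
    {"tx": -55.8, "ty": 0, "tz": -64.6, "rx": 0, "ry": 18, "rz": 0, "jaw": 0},
    {"tx": -68, "ty": 0, "tz": -72, "rx": 0, "ry": 21, "rz": 0, "jaw": 0},
    {"tx": -80.8, "ty": 0, "tz": -78.3, "rx": 0, "ry": 24, "rz": 0, "jaw": 0},
    {"tx": -88, "ty": 0, "tz": -81, "rx": 0, "ry": 25.6, "rz": 0, "jaw": 0},
    {"tx": -88, "ty": 0, "tz": -81, "rx": 0, "ry": 25.6, "rz": 0, "jaw": 0},
    {"tx": -88, "ty": 0, "tz": -81, "rx": 0, "ry": 25.6, "rz": 0, "jaw": 0}
  ],
  "grip_force": 60
}}

```text
t: 12.05
position: [614.5, -280.5, 245.3]
ee_rot: [0.108, 0.89, 0.054, -0.439]
contact_force: [3.5, 2.6, -2.3]
width: 28.4
grasp_force: 61.5
```

Run:
```python
from h import *
from plant import r
import cv2
s=r.observe();M=R.from_quat(s['ee_rot']).as_matrix();print(s['t'],s['position'],s['joint_positions'],s['contact_force'],s['ft_torque'],s['width'],s['grasp_force'],M)
q=np.load('q.npy');B=R.from_euler('z',q[2]).as_matrix()
print('expected knob',world(q,[-68+168-168*np.cos(1.536)+33*np.sin(1.536),-50,90+168*np.sin(1.536)+33*np.cos(1.536)]),'grasp pt',s['position']-19*M[:,2])
d=r.snapshot('side');cv2.imwrite('pics/s4.png',cv2.resize(d['color'][...,::-1][0:240,130:400],None,fx=2.4,fy=2.4,interpolation=cv2.INTER_CUBIC))
```

```text
12.05 [ 614.513 -280.505  245.341] [-0.41   0.659  0.908 -0.214  2.473 -1.842] [ 3.492  2.566 -2.347] [ 0.189 -0.73  -0.245] 28.37737311072916 61.47438168525696 [[-0.591  0.24  -0.77 ]
 [ 0.146  0.971  0.191]
 [ 0.794  0.    -0.609]]
expected knob [[ 630.896 -285.903  259.046]] grasp pt [ 629.148 -284.13   256.903]
```

View pics/s4.png

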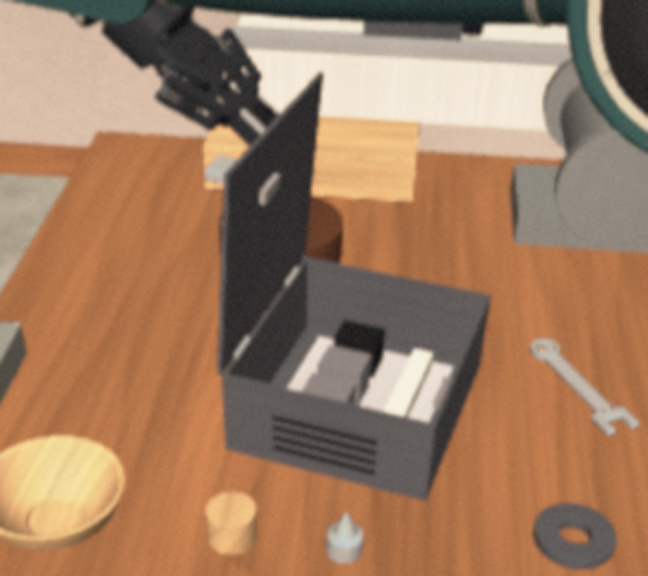

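The cover stands upright. Releasing and backing off along the tool axis.

>>> {"fn": "drive_tool", "kwargs": {
  "targets": [
    {"tx": 0, "ty": 0, "tz": 0, "rx": 0, "ry": 0, "rz": 0, "jaw": 1},
    {"tx": 0, "ty": 0, "tz": 0, "rx": 0, "ry": 0, "rz": 0, "jaw": 1},
    {"tx": 0, "ty": 0, "tz": 0, "rx": 0, "ry": 0, "rz": 0, "jaw": 1},
    {"tx": 0, "ty": 0, "tz": 0, "rx": 0, "ry": 0, "rz": 0, "jaw": 1},
    {"tx": 0, "ty": 0, "tz": -15, "rx": 0, "ry": 0, "rz": 0, "jaw": 1},
    {"tx": 0, "ty": 0, "tz": -35, "rx": 0, "ry": 0, "rz": 0, "jaw": 1},
    {"tx": 0, "ty": 0, "tz": -60, "rx": 0, "ry": 0, "rz": 0, "jaw": 1},
    {"tx": 0, "ty": 0, "tz": -80, "rx": 0, "ry": 0, "rz": 0, "jaw": 1},
    {"tx": 0, "ty": 0, "tz": -80, "rx": 0, "ry": 0, "rz": 0, "jaw": 1},
    {"tx": 0, "ty": 0, "tz": -80, "rx": 0, "ry": 0, "rz": 0, "jaw": 1}
  ],
  "grip_force": 60
}}

```text
t: 13.35
position: [675.9, -295.8, 293.4]
ee_rot: [0.109, 0.89, 0.054, -0.44]
contact_force: [0.7, -1.5, 0.3]
width: 85.4
grasp_force: 0.0
```

Run:
```python
from h import *
from plant import r
import cv2
s=r.observe();print(s['t'],s['position'],s['contact_force'],s['width'])
d=r.snapshot('side');cv2.imwrite('pics/s5.png',d['color'][...,::-1])
```

```text
13.35 [ 675.882 -295.834  293.392] [ 0.724 -1.494  0.345] 85.42428046095569
```

View pics/s5.png

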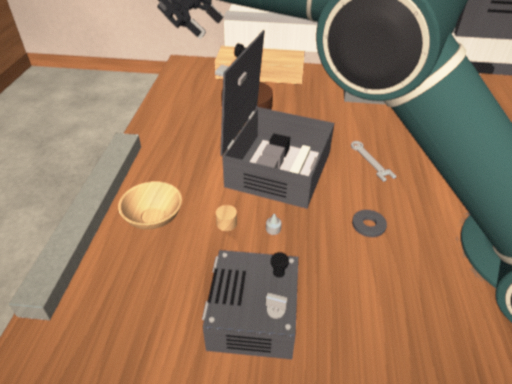

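The cover stands upright at (243,90), the gripper is clear at (190,15), and the small box at (253,300) is untouched. Handing in.

```bash
python3 -c "
from plant import r
print(r.finish_job())"
```

```text
the job is handed in; nothing more can be done
None
```

The larger box's key is turned to its stop, its cover stands about upright, the smaller box was not touched, and the job was handed in at about 13.4 s; no verdict was returned.

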